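Pin the microscope's tether link into its desk anchor

ROBOT

A 6-joint arm with a two-finger parallel gripper is mounted at the origin on the work surface. World frame = base frame: x ahead of the robot, y to its left, z up, the work surface at z = 0. Lengths are in m, angles in rad, forces in N, time in s.
With the tool pointing down it reaches from about 0.325 to 0.775 m from the base axis. Payload 9.3 kg.
Tool frame: the origin (TCP) lies between the finger pads; the fingertips stand 19 mm ahead of it and the grasp point (between the pads) is the TCP (manip.nose_length is the z of the fingertips in the tool frame, in m); z points along the fingers, y is the line along which they close (so a half turn about z gives the same grasp; the last joint's range is limited). The gripper opens to 85 mm and grips with 20 to 120 N. Pads are 22 mm wide; open, the fingers measure 114 mm over their backs; the gripper's body (76 mm by 85 mm) begins 54 mm behind the grasp point. The pads swing forward as they close: fully open they stand 13 mm farther back than shut.
Start: joints at [1.146, 0.259, 0.021, 1.334, 0, 1.418], TCP at [0.148, 0.53, 0.25] pointing down, gripper open.
Joint ranges: [-3.04, 3.04], [-0.91, 1.82], [-1.04, 1.36], [-1.92, 1.95], [-1.52, 1.45], [-3.14, 3.14]. Speed limits (rad/s): [2.22, 2.22, 2.79, 3.14, 3.14, 3.14].

INTERFACE

Orientations are given as a unit quaternion [x, y, z, w].
In Python, from station import manip gives the robot as it stands. The module is installed in compiled form; this text tells all that it offers.
- The arm moves only by the shell command python3 -m handwheel 'ROWS'. ROWS is a JSON object of lists of equal length, an entry for each row: "delta_pos": the shift along the tool's x, y, z in units of 30 mm (1.0 is 30 mm), a list of three; "yaw": the turn about the tool's z in units of 6 degrees (1.0 is 6 degrees); "gripper": the closure, from -1 (fully open) to 1 (shut), so that 0 is half open. A call has 1 to 12 rows; each row shifts and turns the commanded pose from where the row before left it, along the tool's axes as they then stand; what a row does not reach is not made up. A row lasts 1/12 s, in which the tool goes at most 41.7 mm and 7.16 degrees, less where a joint would pass 70% of its speed; a pose out of reach is approached as far as the arm can. A call is refused whole if a number of a shift passes 1 or a number of a turn 1, either way. A call with a gripper value outside its range is refused whole. The fingers move at their own pace and stop on an object; the grip force is fixed at half the most. Time passes only in rows, so rows that do not move let the fingers close. It gives the time, the measured TCP pose, the force, the opening and the grip force at its end, in the units of the state.
- manip.observe(): the state, without advancing time (a new reading comes with each control period).
- manip.camera(name): name is "scene" or "top" or "wrist"; returns a dict with "pixels" (384x512x3 uint8, blue, green, red), "camera_matrix" (3x3 intrinsics, pixels), "R" (3x3) and "t" (3): a world point X has camera coordinates R X + t. Camera axes: x right, y down, z forward; pixel columns grow to the right and rows downward; lengths in m; the calibration is good to about 2 mm. A picture is of the moment at which its call begins. There is no depth.
- manip.close_job(): hands the job in; it is judged then, once.
The state is a dict: "t": time; "joint_pos": joint angles; "dq": joint speeds; "joint_torque": joint torques, N m; "tcp_pos": TCP position; "tool_rot": TCP orientation; "contact_force": force on the tool from outside, world axes, zero at the start; "wrist_torque": the same for the moment, N m; "gripper_width": finger opening in m; "finger_force": force on a finger pad.
Only numpy, scipy, OpenCV 4.12 (cv2) and the standard library are available. Lean on these libraries where they do the work, as an engineer would, in place of code of your own. Each camera call takes 0.05 s, during which the arm holds its last target. There are 200 camera calls.

TASK

Lock the microscope to the desk for the night: take the long pin from the wooden rack and pass it down through both ears of the steel anchor beside the microscope and through the eye of the microscope's link that sits between them, until the pin's collar rests on the upper ear, and let go. The other pin is too short to reach the lower ear: leave it in the rack; the other, empty anchor on the desk is not needed.

Things in the scene. Friction and masses are not known exactly. Their poses are not given: they have to be found in the camera images.
- pin: Long steel pin, 0.13 kg, upright in a wooden rack (socket 14 wide, 25 deep); the taller of two, collar 30 above the rack. Origin: centre of its foot; z up the pin. Shank 12 dia x 56 long, 3 chamfer at the foot; flat collar 38 dia, from 56 to 62 above the origin; round black grip 20 dia, from 62 to 102: grip it from above at any yaw. (mm)
- short_pin: Short pin, to be left: same collar and grip, shank only 22 mm long, collar resting on the rack, in the other socket, 110 mm from the long pin's (either way round). Rack 60 x 210 x 35 mm. Origin: centre of its foot; z up.
- ear_mouth (a point): Centre of the upper ear's hole, on its top face, 68 mm above the desk; z up, y away from the microscope. Fixed steel C-yoke 0.2 m to the +y side of the white microscope's middle: two level ears 56 x 56 x 8 mm, tops 68 and 38 mm above the desk, holes 24 mm in line, 3 mm chamfer. Pin home: foot 12 mm above the desk. Nothing higher than the ear within 80 mm; microscope 0.34 m tall.
- eye (a point): Centre of the eye: a 24 mm hole in the end of the flat steel link (44 mm wide, 8 thick) that comes from the microscope's base and lies between the ears, 49 mm above the desk; z up. It swivels loosely: up to 2 mm to either side of straight under ear_mouth, and gives way to the pin.
Things that resemble listed ones, but are neither listed nor needed, are in the scene too. What is shaped like the pin but yellow is not meant.

How it is judged:
At the end, for the whole second after the job is handed in: The long pin stands through the upper ear, the eye and the lower ear: its foot at least 32 mm below the eye's centre (collar within 5 mm of the upper ear), within 12 mm of the eye's axis, upright within 10 degrees, at rest and released; the short pin is within 30 mm of where it stood (z of pin in the frame of eye below -0.032 m and horizontal distance between pin and eye below 0.012 m and angle between pin's own z axis and vertical below 0.17 rad and linear speed of pin below 0.02 m/s and distance of short_pin from where it was at the start of the episode below 0.03 m); the robot touches nothing.
It fails at once if the short pin is taken or knocked out of the rack (distance of short_pin from where it was at the start of the episode above 0.03 m).
It also fails if it takes over 35 s, if anything falls off the work surface, if the arm or the gripper's body presses on something with over 40 N, if the wrist force passes 120 N, or if a joint passes its speed limit or range.

## Working session

There is one attempt and no reset: what is moved stays moved. The work goes in short steps, Python scripts to look and compute and a shell command to move; the robot and the scene stay as the last step left them, time stands still between calls to the robot, and variables do not carry over. Pictures are saved under pics/ and viewed, at most 10 in all, crops included, and the job is handed in when it is done.

```bash
mkdir -p pics; cat > h.py <<'E'
import numpy as np, cv2
from station import manip
def cam(n):
    c=manip.camera(n); return {k:np.array(v) for k,v in c.items()}
def ray(c,u,v,z):
    K,R,t=c['camera_matrix'],c['R'],c['t']
    o=-R.T@t; d=R.T@np.linalg.inv(K)@[u,v,1]
    return o+d*(z-o[2])/d[2]
def proj(c,X):
    p=c['camera_matrix']@(c['R']@np.array(X)+c['t']); return p[:2]/p[2]
E
python3 - <<'E'
from h import *
import pickle
d={n:cam(n) for n in('top','scene')}
pickle.dump(d,open('c0.pkl','wb'))
for n in d:
    cv2.imwrite(f'pics/{n}0.png',cv2.resize(d[n]['pixels'],(800,600)))
    print(n,-d[n]['R'].T@d[n]['t'],d[n]['R'].round(2).tolist(),d[n]['camera_matrix'][0,0])
s=manip.observe();print(s['t'],s['tcp_pos'],s['tool_rot'],s['contact_force'],manip.nose_length)
E
```

```text
top [0.46586891 0.07334871 0.87799513] [[0.02, -1.0, -0.0], [-1.0, -0.02, -0.02], [0.02, 0.0, -1.0]] 371.30805968228753
scene [ 0.80860675 -0.22382005  0.67942381] [[0.71, 0.71, 0.01], [0.57, -0.57, -0.59], [-0.42, 0.42, -0.81]] 408.7032493494007
0.1 [0.14756264 0.52961858 0.2497204 ] [ 1.35481655e-01  9.90779684e-01 -5.54778053e-04 -1.75054602e-04] [-0.6221681  -1.04776213 -0.01129112] 0.019
```

View pics/top0.png

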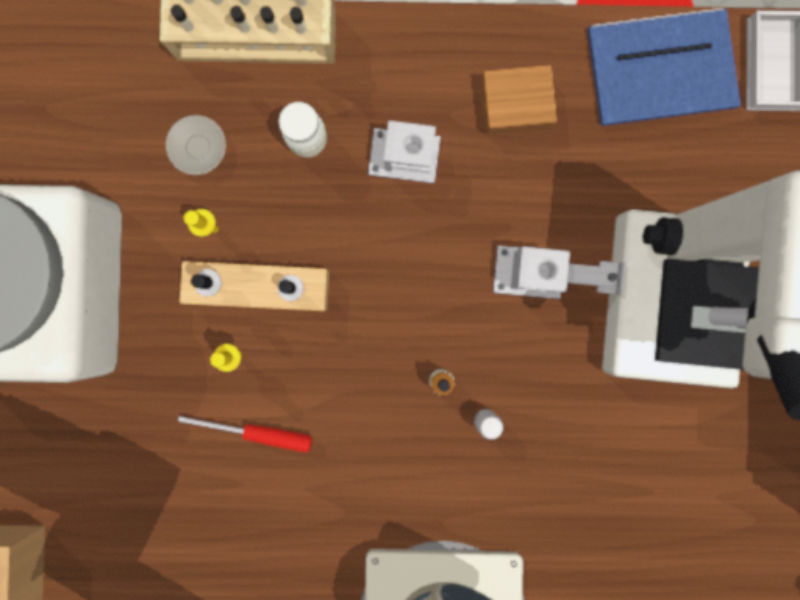

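View pics/scene0.png

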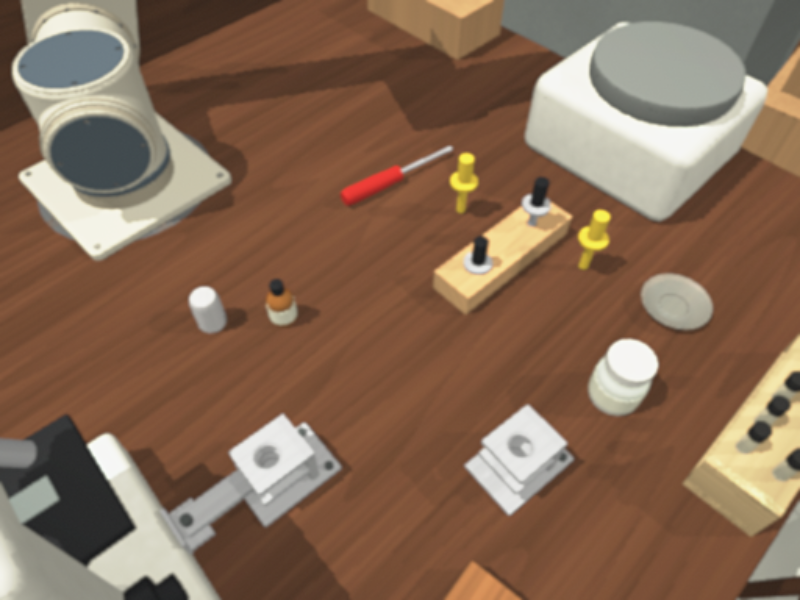

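The top view shows the rack with the long pin at about (204,282) and the short pin at (289,287), and the microscope's anchor with its hole at (547,270). In the scene view the taller pin is the far one, at (538,195), and the ear hole is at (266,457).

```bash
python3 - <<'E'
from h import *
import pickle
d=pickle.load(open('c0.pkl','rb'))
def crop(n,u,v,r=26):
    u=int(u*.64);v=int(v*.64);return d[n]['pixels'][v-r:v+r,u-r:u+r],u-r,v-r
tiles=[]
for n,u,v in(('top',204,282),('top',547,270),('scene',538,195),('scene',266,457)):
    p,u0,v0=crop(n,u,v); print(n,u0,v0); tiles.append(cv2.resize(p,(390,290),interpolation=cv2.INTER_CUBIC))
    hsv=cv2.cvtColor(p,cv2.COLOR_BGR2HSV)
    for nm,m in(('dark',hsv[...,2]<60),('grey',(hsv[...,1]<50)&(hsv[...,2]>120)),('midgrey',(hsv[...,1]<60)&(hsv[...,2]>60)&(hsv[...,2]<175))):
        c,_=cv2.findContours(m.astype(np.uint8),cv2.RETR_CCOMP,cv2.CHAIN_APPROX_NONE)
        for k in c:
            if len(k)>10:
                (x,y),wh,a=cv2.minAreaRect(k); print(' ',nm,round(x+u0,1),round(y+v0,1),np.round(wh,1),round(a),'area',cv2.contourArea(k))
cv2.imwrite('pics/t.png',np.vstack([np.hstack(tiles[:2]),np.hstack(tiles[2:])]))
E
```

```text
top 104 154
  dark 128.5 180.0 [ 6. 11.] 90 area 55.5
  grey 133.6 180.8 [14.8 17.1] 17 area 117.5
  midgrey 130.2 180.4 [11.6 10.5] 32 area 15.5
top 324 146
  grey 349.5 174.0 [32. 51.] 90 area 1297.5
  grey 329.8 171.5 [ 5.  25.3] 6 area 94.5
  midgrey 348.7 187.9 [ 5.7 27.2] 85 area 72.0
  midgrey 350.3 172.3 [10.6  9.9] 45 area 79.5
  midgrey 368.0 170.3 [23.6 13.8] 79 area 134.5
  midgrey 329.0 171.0 [26. 10.] 90 area 205.5
scene 318 98
  dark 345.0 122.4 [ 7.5 17.7] 14 area 104.0
  grey 342.5 133.5 [19. 17.] 90 area 134.5
  grey 358.0 104.5 [13. 22.] 90 area 144.5
  midgrey 342.3 138.8 [ 5.7 10.6] 45 area 25.0
  midgrey 342.4 128.4 [17.   7.6] 13 area 23.0
  midgrey 358.0 104.2 [26.9  2.4] 31 area 41.0
scene 144 266
  grey 169.5 291.5 [51. 51.] 90 area 2054.5
  grey 193.3 276.2 [4.9 2.8] 45 area 12.5
  midgrey 170.0 292.0 [12. 14.] 90 area 136.0
  midgrey 169.5 301.0 [32. 51.] 90 area 455.0
  midgrey 193.0 277.0 [6. 4.] 90 area 18.0
```

View pics/t.png

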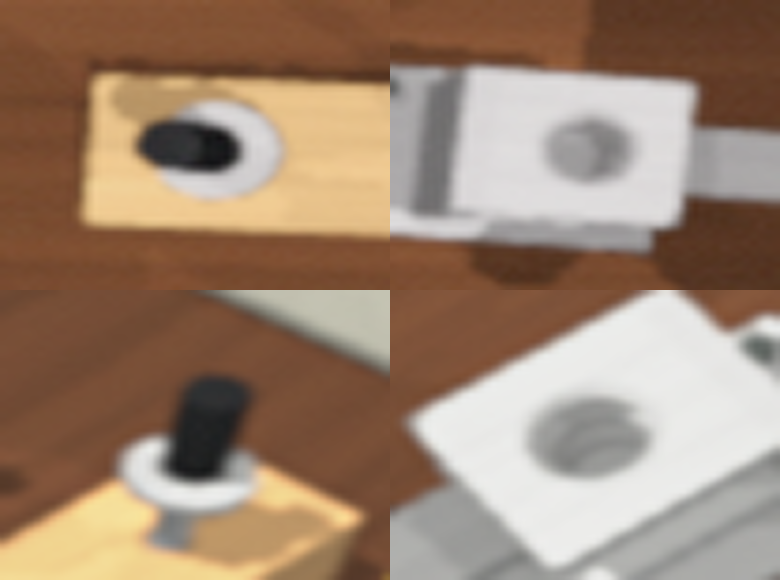

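The tiles show the long pin's collar and grip clearly in both views, and the ear hole as a grey disc in each. I'll turn these into positions.

```bash
python3 - <<'E'
from h import *
import pickle
d=pickle.load(open('c0.pkl','rb'))
P={n:d[n]['camera_matrix']@np.c_[d[n]['R'],d[n]['t']] for n in d}
for nm,a,b,z in(('collar',(132.5,180.3),(342.5,130.4),.072),('grip',(126.7,179.8),(346.7,115.5),.112),('hole',(350.1,172.5),(170.4,292),.068)):
    X=cv2.triangulatePoints(P['top'],P['scene'],np.float64(a),np.float64(b)).ravel();X=X[:3]/X[3]
    print(nm,ray(d['top'],*a,z).round(4),ray(d['scene'],*b,z).round(4),'tri',X.round(4))
s=manip.observe();from scipy.spatial.transform import Rotation as R
print(R.from_quat(s['tool_rot']).as_matrix().round(3))
# ear edge direction, top view
for a,b in(((467.,65),(697,85)),):
    f=lambda q:ray(d['top'],324+(q[0]-390)/7.5,146+q[1]/5.577,.068)
    v=f(b)-f(a);print('ear dir',v)
print(np.degrees(2.0))
E
```

```text
collar [0.5084 0.3411 0.072 ] [0.5074 0.3385 0.072 ] tri [0.5075 0.3406 0.0708]
grip [0.5071 0.3398 0.112 ] [0.5073 0.3408 0.112 ] tri [0.5074 0.3399 0.1127]
hole [ 0.5348 -0.1325  0.068 ] [ 0.5354 -0.135   0.068 ] tri [ 0.5345 -0.134   0.0649]
[[-0.963  0.268 -0.   ]
 [ 0.268  0.963 -0.001]
 [ 0.    -0.001 -1.   ]]
ear dir [-0.00657384 -0.06713011  0.        ]
114.59155902616465
```

```bash
python3 -m handwheel '{"delta_pos":[[0,0,0],[0,0,0],[0,0,0]],"yaw":[-0.87,-0.87,-0.87],"gripper":[-1,-1,-1]}'; python3 -m handwheel '{"delta_pos":[[-0.9,-0.48,0],[-0.9,-0.48,0],[-0.9,-0.48,0],[-0.9,-0.48,0],[-0.9,-0.48,0],[-0.9,-0.48,0],[-0.9,-0.48,0],[-0.9,-0.48,0],[-0.9,-0.48,0],[-0.9,-0.48,0],[-0.9,-0.48,0],[0,0,0]],"yaw":[0,0,0,0,0,0,0,0,0,0,0,0],"gripper":[-1,-1,-1,-1,-1,-1,-1,-1,-1,-1,-1,-1]}'; cat > st.py <<'E'
from h import *
import sys
from scipy.spatial.transform import Rotation as R
s=manip.observe();g=np.array(eval(sys.argv[1]))
M=R.from_quat(s['tool_rot']).as_matrix()
print(s['t'],'tcp',np.round(s['tcp_pos'],4),'units',(M.T@(g-s['tcp_pos'])/.03).round(3),'yawerr units',round(np.degrees(np.arctan2(M[1,0],-M[0,0]))/6,2),'q6',s['joint_pos'][5])
E
python3 st.py '[.5075,.340,.097]'
```

```text
t: 0.35
tcp_pos: [0.1476, 0.5297, 0.2499]
tool_rot: [-0.003, 1.0, -0.0, -0.0]
contact_force: [-0.5, 0.7, 0.2]
gripper_width: 0.0855
finger_force: 0.0
t: 1.35
tcp_pos: [0.4489, 0.3695, 0.2492]
tool_rot: [0.001, 1.0, -0.001, 0.0]
contact_force: [-0.6, 0.0, -0.1]
gripper_width: 0.0851
finger_force: 0.0
1.35 tcp [0.4489 0.3695 0.2492] units [-1.954 -0.971  5.074] yawerr units 0.02 q6 0.5471158985864419
```

```bash
python3 -m handwheel '{"delta_pos":[[-0.98,-0.49,0],[-0.97,-0.48,0],[0,0,0.8],[0,0,0.8],[0,0,0],[0,0,0]],"yaw":[0,0,0,0,0,0],"gripper":[-1,-1,-1,-1,-1,-1]}'; python3 st.py '[.5075,.340,.097]'; python3 - <<'E'
from h import *
c=cam('wrist');cv2.imwrite('pics/w1.png',c['pixels'])
for z in(.072,.112):print(proj(c,[.5075,.340,z]).round(1))
E
```

```text
t: 1.85
tcp_pos: [0.5027, 0.3425, 0.2014]
tool_rot: [-0.001, 1.0, -0.001, -0.001]
contact_force: [0.3, 0.7, 0.7]
gripper_width: 0.0855
finger_force: 0.0
1.85 tcp [0.5027 0.3425 0.2014] units [-0.169 -0.08   3.48 ] yawerr units -0.01 q6 0.45881868211604065
[250.9 199. ]
[250.2 216.2]
```

View pics/w1.png

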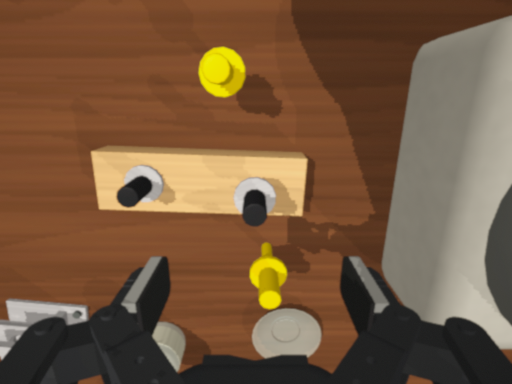

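Wrist view: the long pin's grip top is at (255,210) and its collar at (255,195), about 3–4 px right of the prediction, so I'll nudge y to 0.342. The short pin is at (140,185), clear of the fingers.

```bash
python3 -m handwheel '{"delta_pos":[[-0.12,-0.02,0.6],[0,0,0.7],[0,0,0.7],[0,0,0.6],[0,0,0.5],[0,0,0.35],[0,0,0]],"yaw":[0,0,0,0,0,0,0],"gripper":[-1,-1,-1,-1,-1,-1,-1]}'; python3 st.py '[.5065,.342,.097]'
```

```text
t: 2.48
tcp_pos: [0.5065, 0.3424, 0.0981]
tool_rot: [-0.001, 1.0, -0.0, -0.001]
contact_force: [0.5, 0.3, -0.3]
gripper_width: 0.0856
finger_force: 0.0
2.4833 tcp [0.5065 0.3424 0.0981] units [ 0.001 -0.014  0.038] yawerr units -0.02 q6 0.45518089907307796
```

```bash
python3 -m handwheel '{"delta_pos":[[0,0,0],[0,0,0],[0,0,0],[0,0,0],[0,0,0],[0,0,0],[0,0,0],[0,0,0],[0,0,0],[0,0,0]],"yaw":[0,0,0,0,0,0,0,0,0,0],"gripper":[-0.5,0,0.4,0.8,1,1,1,1,1,1]}'
```

```text
t: 3.32
tcp_pos: [0.5074, 0.3424, 0.0994]
tool_rot: [-0.001, 1.0, 0.0, 0.001]
contact_force: [-0.1, 0.2, 6.3]
gripper_width: 0.0186
finger_force: 58.4
```

```bash
python3 -m handwheel '{"delta_pos":[[0,0,-0.2],[0,0,-0.4],[0,0,-0.5],[0,0,-0.5],[0,0,-0.5],[0,0,-0.7],[0,0,-0.7],[0,0,-0.6],[0,0,0],[0,0,0]],"yaw":[0,0,0,0,0,0,0,0,0,0],"gripper":[1,1,1,1,1,1,1,1,1,1]}';python3 st.py '[.535,-.1335,.22]'
```

```text
t: 4.15
tcp_pos: [0.5072, 0.3423, 0.2223]
tool_rot: [-0.001, 1.0, 0.0, 0.001]
contact_force: [-0.1, -0.4, -2.3]
gripper_width: 0.0183
finger_force: 58.6
4.15 tcp [0.5072 0.3423 0.2223] units [ -0.902 -15.862   0.069] yawerr units -0.01 q6 0.45513946516289067
```

```bash
python3 -m handwheel '{"delta_pos":[[0,-0.3,0],[0,-0.6,0],[-0.1,-0.7,0],[-0.1,-0.7,0],[-0.1,-0.7,0],[-0.1,-0.7,0],[-0.1,-0.7,0],[-0.1,-0.7,0],[-0.1,-0.7,0],[-0.1,-0.7,0],[-0.1,-0.7,0],[0,-0.7,0]],"yaw":[0,0,0,0,0,0,0,0,0,0,0,0],"gripper":[1,1,1,1,1,1,1,1,1,1,1,1]}'; python3 -m handwheel '{"delta_pos":[[0,-0.7,0],[0,-0.7,0],[0,-0.7,0],[0,-0.7,0],[0,-0.7,0],[0,-0.7,0],[0,-0.7,0],[0,-0.7,0],[0,-0.6,0],[0,-0.4,0],[0,0,0],[0,0,0]],"yaw":[0,0,0,0,0,0,0,0,0,0,0,0],"gripper":[1,1,1,1,1,1,1,1,1,1,1,1]}';python3 st.py '[.535,-.1335,.22]'
```

```text
t: 5.15
tcp_pos: [0.5338, 0.1036, 0.2202]
tool_rot: [-0.001, 1.0, -0.0, -0.001]
contact_force: [-0.2, 0.0, -1.1]
gripper_width: 0.0182
finger_force: 58.7
t: 6.15
tcp_pos: [0.5341, -0.0931, 0.2209]
tool_rot: [-0.0, 1.0, 0.0, -0.001]
contact_force: [0.1, 0.9, -1.0]
gripper_width: 0.0187
finger_force: 58.6
6.15 tcp [ 0.5341 -0.0931  0.2209] units [-0.029 -1.348  0.029] yawerr units -0.0 q6 -0.3275519589454543
```

```bash
python3 -m handwheel '{"delta_pos":[[0,-0.5,0],[0,-0.5,0.2],[0,-0.35,0.4],[0,0,0.4],[0,0,0.2],[0,0,0],[0,0,0]],"yaw":[0,0,0,0,0,0,0],"gripper":[1,1,1,1,1,1,1]}';python3 st.py '[.535,-.1335,.172]'; python3 - <<'E'
from h import *
import pickle
d={n:cam(n) for n in('scene','wrist','top')};pickle.dump(d,open('c1.pkl','wb'))
p=np.array(manip.observe()['tcp_pos'])
for n in('scene','wrist'):
    c=d[n];print(n,'foot',proj(c,[p[0],p[1],p[2]-.088]).round(1),'collar',proj(c,[p[0],p[1],p[2]-.032]).round(1),'hole',proj(c,[.535,-.1335,.068]).round(1))
s=d['scene']['pixels'][190:340,100:250]
cv2.imwrite('pics/a1.png',np.hstack([cv2.resize(s,(400,400),interpolation=cv2.INTER_CUBIC),cv2.resize(d['wrist']['pixels'][150:300,175:325],(400,400),interpolation=cv2.INTER_CUBIC)]))
E
```

```text
t: 6.73
tcp_pos: [0.5346, -0.1323, 0.1858]
tool_rot: [-0.001, 1.0, 0.0, -0.0]
contact_force: [-0.6, -0.1, 0.3]
gripper_width: 0.0185
finger_force: 58.7
6.7333 tcp [ 0.5346 -0.1323  0.1858] units [-0.013 -0.039  0.458] yawerr units -0.02 q6 -0.39757209427779283
scene foot [168.2 282.9] collar [161.6 266.3] hole [171.  291.2]
wrist foot [253.  211.1] collar [252.4 247. ] hole [252.3 197.7]
```

View pics/a1.png

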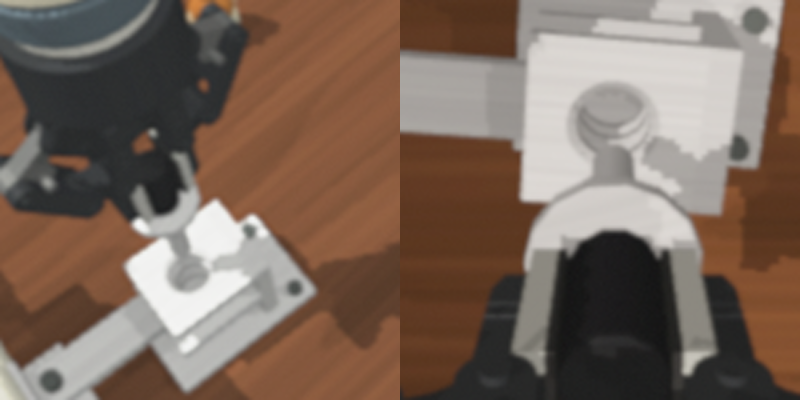

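Both views put the hole where predicted, at wrist (255,197) and scene (170,293). The foot lines up with it (wrist column 255.5 against 254.9), so I'll lower.

```bash
python3 -m handwheel '{"delta_pos":[[-0.01,-0.03,0.3],[0,0,0.3],[0,0,0.3],[0,0,0.3],[0,0,0],[0,0,0]],"yaw":[0,0,0,0,0,0],"gripper":[1,1,1,1,1,1]}';python3 -m handwheel '{"delta_pos":[[0,0,0.3],[0,0,0.3],[0,0,0.3],[0,0,0.2],[0,0,0],[0,0,0]],"yaw":[0,0,0,0,0,0],"gripper":[1,1,1,1,1,1]}';python3 st.py '[.535,-.1335,.1]'
```

```text
t: 7.38
tcp_pos: [0.5347, -0.134, 0.1489]
tool_rot: [-0.001, 1.0, 0.0, -0.001]
contact_force: [0.4, 0.7, -1.7]
gripper_width: 0.0183
finger_force: 58.7
t: 7.88
tcp_pos: [0.5348, -0.134, 0.1163]
tool_rot: [-0.001, 1.0, 0.0, -0.0]
contact_force: [0.0, 0.2, -1.5]
gripper_width: 0.0187
finger_force: 58.7
7.8833 tcp [ 0.5348 -0.134   0.1163] units [-0.006  0.017  0.543] yawerr units -0.01 q6 -0.3992212505364935
```

```bash
python3 -m handwheel '{"delta_pos":[[0,0,0.15],[0,0,0.15],[0,0,0.15],[0,0,0],[0,0,0]],"yaw":[0,0,0,0,0],"gripper":[1,1,1,1,1]}';python3 -m handwheel '{"delta_pos":[[0,0,0.04],[0,0,0.04],[0,0,0]],"yaw":[0,0,0],"gripper":[1,1,1]}'
```

```text
t: 8.3
tcp_pos: [0.5349, -0.134, 0.103]
tool_rot: [-0.001, 1.0, 0.0, -0.0]
contact_force: [-0.7, 0.0, -0.9]
gripper_width: 0.0181
finger_force: 58.7
t: 8.55
tcp_pos: [0.5353, -0.1342, 0.1016]
tool_rot: [-0.001, 1.0, -0.0, 0.0]
contact_force: [-1.3, 0.8, 4.4]
gripper_width: 0.0186
finger_force: 59.4
```

The contact comes at the expected height, so the collar is seated. I'll release and retreat.

```bash
python3 -m handwheel '{"delta_pos":[[0,0,0],[0,0,0],[0,0,0],[0,0,0],[0,0,0],[0,0,0],[0,0,0],[0,0,0]],"yaw":[0,0,0,0,0,0,0,0],"gripper":[0.3,0.1,-0.1,-0.4,-0.7,-1,-1,-1]}';python3 -m handwheel '{"delta_pos":[[0,0,-0.3],[0,0,-0.5],[0,0,-0.7],[0,0,-0.7],[0,0,-0.7],[0,0,-0.7],[0,0.7,-0.5],[0,0.8,0],[0,0.8,0],[0,0.8,0],[0,0.4,0],[0,0,0]],"yaw":[0,0,0,0,0,0,0,0,0,0,0,0],"gripper":[-1,-1,-1,-1,-1,-1,-1,-1,-1,-1,-1,-1]}'
python3 - <<'E'
from h import *
c=cam('scene');w=cam('top')
print(proj(c,[.535,-.134,.068]),proj(w,[.535,-.134,.068]))
cv2.imwrite('pics/f.png',np.hstack([cv2.resize(c['pixels'][220:340,110:230],(400,400),interpolation=cv2.INTER_CUBIC),cv2.resize(w['pixels'][110:230,290:410],(400,400),interpolation=cv2.INTER_CUBIC)]))
E
```

```text
t: 9.22
tcp_pos: [0.5351, -0.1341, 0.1008]
tool_rot: [-0.001, 1.0, 0.0, -0.0]
contact_force: [0.7, -0.3, -0.1]
gripper_width: 0.0853
finger_force: 0.0
t: 10.22
tcp_pos: [0.5347, -0.0271, 0.2246]
tool_rot: [-0.002, 1.0, 0.0, 0.0]
contact_force: [-0.9, -0.4, -1.0]
gripper_width: 0.0855
finger_force: 0.0
[170.73446353 291.41814503] [350.79265744 172.41755985]
```

View pics/f.png

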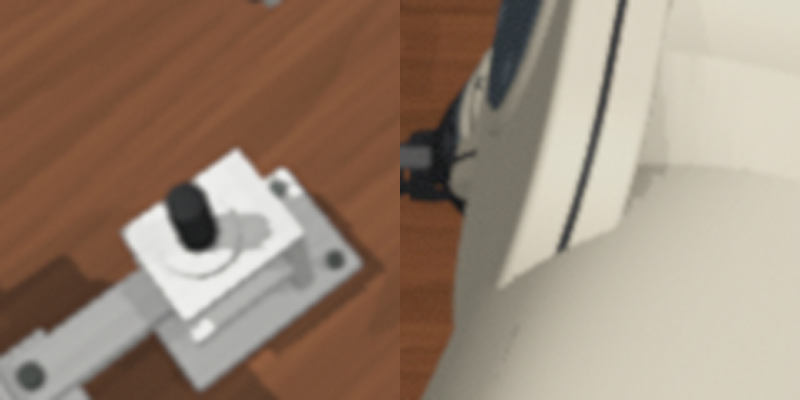

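The scene view shows the collar flat on the ear, centred at about crop (200,245), with the grip upright and the gripper clear. The arm blocks the top view. I'm handing the job in.

```bash
python3 -c "
from station import manip
print(manip.close_job())"
```

```text
the job is handed in; nothing more can be done
None
```

The long pin is down through the anchor by the microscope with its collar resting on the upper ear; I released it and handed the job in at about 10 s. The short pin was left in the rack, and the hand-in gave no verdict.

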